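# Line up the notebooks by height on the display plinth

### The arm

A 6-joint arm with a two-finger parallel gripper is mounted at the origin on the work surface. World frame = base frame: x ahead of the robot, y to its left, z up, the work surface at z = 0. Lengths are in m, angles in rad, forces in N, time in s.
With the tool pointing down it reaches from about 0.275 to 0.875 m from the base axis. Payload 12.5 kg.
Tool frame: the origin (TCP) lies on the centre line of the jaws, within the pads' length; the fingertips stand r.finger_overhang ahead of it and the grasp point (between the pads) lies 3 mm ahead of it (r.finger_overhang is the distance from the TCP to the fingertips, in m); z points along the fingers, y is the line along which they close (so a half turn about z gives the same grasp; the last joint's range is limited). The gripper opens to 85 mm and grips with 20 to 120 N. Pads are 22 mm wide; open, the fingers measure 114 mm over their backs; the gripper's body (76 mm by 85 mm) begins 54 mm behind the grasp point. The pads swing forward as they close: fully open they stand 13 mm farther back than shut.
Start: joints at [-1.305, 0.351, 1.652, -0, 1.139, -0.085], TCP at [0.189, -0.516, 0.253] pointing down, gripper open.
Joint ranges: [-2.75, 2.75], [-0.79, 2.1], [0.01, 2.65], [-1.57, 4.71], [0.07, 3.14], [-2.87, 2.87]. Speed limits (rad/s): [2.22, 2.22, 2.79, 3.14, 3.14, 3.14].

### API

Orientations are given as a unit quaternion [x, y, z, w].
In Python, from cell import r, optics gives the robot as it stands. The module is installed in compiled form; this text tells all that it offers. Calls block until the motion is done:
- r.move_to(position, orientation): joint-space move of the TCP to a pose.
- r.move_linear(position, rot=None, vel=0.15): straight line of the TCP; rot=None keeps the orientation; vel is the mean speed in m/s.
- r.set_joints(angles): joint-space move.
- r.set_gripper(opening, squeeze=None): opening from 0.0 (shut) to 1.0 (fully open); squeeze is the grip in N (None keeps the last); returns when the fingers have stopped.
- r.sleep(seconds).
- r.inverse_kinematics(position, orientation): joint angles nearest the present ones, or None.
- optics.get_image(name): name is "scene" or "top"; returns a dict with "pixels" (420x560x3 uint8, red, green, blue), "depth" (420x560 float32, m along the optical axis (not along the pixel's ray), 0 where there is no reading), "fx", "fy", "cx", "cy" (pixels), "camera_from_world" (4x4, takes a point from world to camera coordinates). Camera axes: x right, y down, z forward; pixel columns grow to the right and rows downward; lengths in m; the calibration is good to about 2 mm. A picture is of the moment at which its call begins.
A pose or a line that the arm cannot do raises r.PlanningError and nothing moves.
- r.hand_in(): hands the job in; it is judged then, once.
Readings, each from a call of its own:
- r.current_t(): time.
- r.current_q(): joint angles.
- r.current_qvel(): joint speeds.
- r.current_effort(): joint torques, N m.
- r.current_tool_pos(): TCP position.
- r.current_ee_rot(): TCP orientation.
- r.current_contact_force(): force on the tool from outside, world axes, zero at the start.
- r.current_torque(): the same for the moment, N m.
- r.current_opening(): opening from 0.0 (shut) to 1.0 (fully open).
- r.current_finger_force(): force on a finger pad.
Only numpy, scipy, OpenCV 4.12 (cv2) and the standard library are available. Lean on these libraries where they do the work, as an engineer would, in place of code of your own. Each camera call takes 0.05 s, during which the arm holds its last target. There are 200 camera calls.

### The job

Stand the four notebooks on the cork marks of the wooden display plinth, one centred on each mark, in order of height with the tallest next to the marble bookend and the shortest at the other end. Leave them upright with a cover facing straight out from the row, and do not shift or upset the ink bottle.

Things in the scene. Friction and masses are not known exactly. Their poses are not given: they have to be found in the camera images.
- book_a6: the largest of four charcoal hardback notebooks with cream pages, standing upright on the counter; 152 mm tall (z), 109 mm wide (its y), 36 mm thick (its x), about 320 g (+-25 %), rigid; origin at the centre of its underside, z up; its covers face its -x and +x, are alike, and either may face out. Grip it from above across its thickness
- book_b7: the second largest of four charcoal hardback notebooks with cream pages, standing upright on the counter; 129 mm tall (z), 92 mm wide (its y), 36 mm thick (its x), about 230 g (+-25 %), rigid; origin at the centre of its underside, z up; its covers face its -x and +x, are alike, and either may face out. Grip it from above across its thickness
- book_a7: the second smallest of four charcoal hardback notebooks with cream pages, standing upright on the counter; 109 mm tall (z), 78 mm wide (its y), 36 mm thick (its x), about 170 g (+-25 %), rigid; origin at the centre of its underside, z up; its covers face its -x and +x, are alike, and either may face out. Grip it from above across its thickness
- book_b8: the smallest of four charcoal hardback notebooks with cream pages, standing upright on the counter; 92 mm tall (z), 66 mm wide (its y), 36 mm thick (its x), about 120 g (+-25 %), rigid; origin at the centre of its underside, z up; its covers face its -x and +x, are alike, and either may face out. Grip it from above across its thickness
- mark_1: flush cork inlay, 44 x 64 mm, first from the robot's right (low y) of a row of four, 120 mm apart, in a fixed brown wooden plinth (20 mm high, 130 deep, 610 long) on the counter; origin at the mark's centre on the plinth's top surface; its y runs along the row, towards the robot's left, its x across the row, away from the robot, z up
- mark_2: flush cork inlay, 44 x 64 mm, second from the robot's right (low y) of a row of four, 120 mm apart, in a fixed brown wooden plinth (20 mm high, 130 deep, 610 long) on the counter; origin at the mark's centre on the plinth's top surface; its y runs along the row, towards the robot's left, its x across the row, away from the robot, z up
- mark_3: flush cork inlay, 44 x 64 mm, third from the robot's right (low y) of a row of four, 120 mm apart, in a fixed brown wooden plinth (20 mm high, 130 deep, 610 long) on the counter; origin at the mark's centre on the plinth's top surface; its y runs along the row, towards the robot's left, its x across the row, away from the robot, z up
- mark_4: flush cork inlay, 44 x 64 mm, fourth from the robot's right (low y) of a row of four, 120 mm apart, in a fixed brown wooden plinth (20 mm high, 130 deep, 610 long) on the counter; origin at the mark's centre on the plinth's top surface; its y runs along the row, towards the robot's left, its x across the row, away from the robot, z up
- bookend: fixed veined-marble bookend block, 90 x 40 x 110 mm (x, y, z), standing on one end of the plinth, 95 mm beyond the centre of the last mark there (to its right or to its left, differing from start to start); a low white block of notes (40 mm high) stands at the other end; origin at the centre of its underside
- ink_bottle: small loose square amber glass ink bottle with a round black cap, 40 x 40 mm, 50 mm high, 150 g, standing on the counter among the notebooks; origin at the centre of its underside; a bystander
Mind the look-alikes: they are no part of the job. What is shaped like the book_b8 but blue or yellow is not meant. What is shaped like the book_a7 but purple is not meant.

How it is judged:
At the end, for the whole second after the job is handed in: Tallest notebook on the mark next to the bookend, then falling in height: each within 12 mm of its mark's centre horizontally, under 8 mm above it, tilted under 0.08 rad, thickness direction within 0.2 rad of across the row, released and at rest (((horizontal distance between bookend and mark_1 below 0.14 m and horizontal distance between book_a6 and mark_1 below 0.012 m and z of book_a6 in the frame of mark_1 below 0.008 m and angle between the x axis of book_a6 and the x axis of mark_1, either way round below 0.2 rad and horizontal distance between book_b7 and mark_2 below 0.012 m and z of book_b7 in the frame of mark_2 below 0.008 m and angle between the x axis of book_b7 and the x axis of mark_2, either way round below 0.2 rad and horizontal distance between book_a7 and mark_3 below 0.012 m and z of book_a7 in the frame of mark_3 below 0.008 m and angle between the x axis of book_a7 and the x axis of mark_3, either way round below 0.2 rad and horizontal distance between book_b8 and mark_4 below 0.012 m and z of book_b8 in the frame of mark_4 below 0.008 m and angle between the x axis of book_b8 and the x axis of mark_4, either way round below 0.2 rad) or (horizontal distance between bookend and mark_4 below 0.14 m and horizontal distance between book_a6 and mark_4 below 0.012 m and z of book_a6 in the frame of mark_4 below 0.008 m and angle between the x axis of book_a6 and the x axis of mark_4, either way round below 0.2 rad and horizontal distance between book_b7 and mark_3 below 0.012 m and z of book_b7 in the frame of mark_3 below 0.008 m and angle between the x axis of book_b7 and the x axis of mark_3, either way round below 0.2 rad and horizontal distance between book_a7 and mark_2 below 0.012 m and z of book_a7 in the frame of mark_2 below 0.008 m and angle between the x axis of book_a7 and the x axis of mark_2, either way round below 0.2 rad and horizontal distance between book_b8 and mark_1 below 0.012 m and z of book_b8 in the frame of mark_1 below 0.008 m and angle between the x axis of book_b8 and the x axis of mark_1, either way round below 0.2 rad)) and angle between each of book_a6, book_b7, book_a7, book_b8's own z axis and vertical below 0.08 rad and linear speed of each of book_a6, book_b7, book_a7, book_b8 below 0.02 m/s and angular speed of each of book_a6, book_b7, book_a7, book_b8 below 0.2 rad/s); the robot touches nothing.
It fails at once if the ink bottle is shifted by more than 20 mm (distance of ink_bottle from where it was at the start of the episode above 0.02 m).
It fails at once if the ink bottle is tipped (angle between ink_bottle's own z axis and vertical above 0.4 rad).
It also fails if it takes over 115 s, if anything falls off the work surface, if the arm or the gripper's body presses on something with over 40 N, if the wrist force passes 120 N, or if a joint passes its speed limit or range.

## Working session

There is one attempt and no reset: what is moved stays moved. The work goes in short steps, each a Python script; the robot and the scene stay as the last script left them, time stands still between calls to the robot, and variables do not carry over. Pictures are saved under pics/ and viewed, at most 14 in all, crops included, and the job is handed in when it is done.

```bash
mkdir -p pics; python3 - <<'E'
from cell import r, optics
import cv2, pickle
d={}
for n in("scene","top"):
    i=optics.get_image(n); d[n]=i
    cv2.imwrite(f"pics/{n}0.png",i["pixels"][:,:,::-1]); print(n,i["fx"],i["fy"],i["cx"],i["cy"]); print(i["camera_from_world"].round(4), (i["depth"]>0).mean())
pickle.dump(d,open("d0.pkl","wb"))
print(r.finger_overhang,r.current_t(),r.current_ee_rot())
E
```

```text
scene 413.097037662842 413.097037662842 281.4871413154801 201.69739376271923
[[ 0.3107  0.9505 -0.0058 -0.1128]
 [ 0.6816 -0.2271 -0.6956 -0.3113]
 [-0.6625  0.2121 -0.7184  1.3238]
 [ 0.      0.      0.      1.    ]] 0.9957482993197279
top 473.41369331682455 473.41369331682455 288.251709044856 206.06259385095686
[[ 0.0238 -0.9997  0.0048 -0.0347]
 [-0.9978 -0.024  -0.062   0.4539]
 [ 0.0621 -0.0033 -0.9981  1.3321]
 [ 0.      0.      0.      1.    ]] 0.9962329931972789
0.022 0.1 [ 9.84655998e-01  1.74505759e-01 -4.23234713e-05 -5.50627638e-04]
```

View pics/scene0.png

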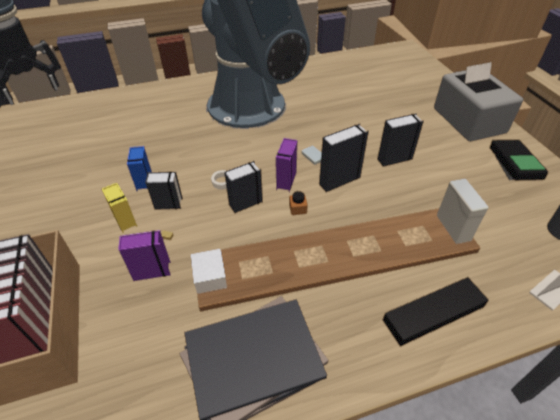

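View pics/top0.png

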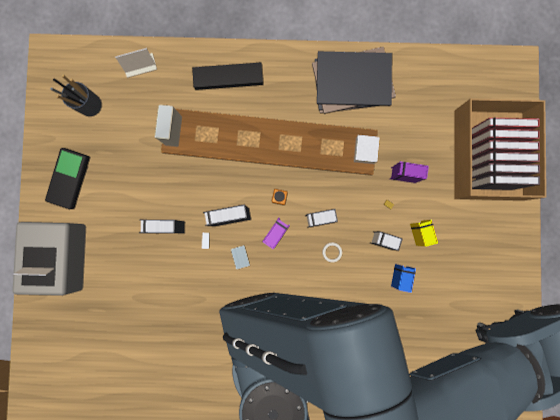

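The bookend is at the high-y end (top view 166,125), so mark_4 gets the A6. In the top view the marks 4 to 1 sit at (206,134), (248,138), (290,143) and (332,147). The books are at about (227,215) A6, (162,227) B7, (321,218) A7 and (387,240) B8. The ink bottle is at (280,197), and a purple decoy stands at (276,233).

```bash
cat > vis.py <<'E'
import numpy as np, cv2
def world(i):
    h,w=i["depth"].shape; v,u=np.mgrid[:h,:w]; z=i["depth"]
    P=np.stack([(u-i["cx"])/i["fx"]*z,(v-i["cy"])/i["fy"]*z,z],-1)
    T=np.linalg.inv(i["camera_from_world"]); return P@T[:3,:3].T+T[:3,3]
def ray(i,uv,z):
    T=np.linalg.inv(i["camera_from_world"]); uv=np.atleast_2d(uv)
    d=np.c_[(uv[:,0]-i["cx"])/i["fx"],(uv[:,1]-i["cy"])/i["fy"],np.ones(len(uv))]@T[:3,:3].T
    return T[:3,3]+d*((z-T[2,3])/d[:,2])[:,None]
def Pm(i): return np.array([[i["fx"],0,i["cx"]],[0,i["fy"],i["cy"]],[0,0,1]])@i["camera_from_world"][:3]
def tri(a,ua,b,ub):
    X=cv2.triangulatePoints(Pm(a),Pm(b),np.float64(ua).reshape(2,1),np.float64(ub).reshape(2,1))[:,0]; return X[:3]/X[3]
def blobs(m,amin):
    n,l,s,c=cv2.connectedComponentsWithStats(m.astype(np.uint8),connectivity=4)
    return [l==k for k in range(1,n) if s[k,4]>=amin]
def tops(i,zmin=.035,xr=(.3,.95),yr=(-.45,.5),amin=25):
    """top faces of standing things: mask, median height, rectangle in world xy"""
    W=world(i); hsv=cv2.cvtColor(i["pixels"],cv2.COLOR_RGB2HSV); out=[]
    m=(W[...,2]>zmin)&(W[...,0]>xr[0])&(W[...,0]<xr[1])&(W[...,1]>yr[0])&(W[...,1]<yr[1])&(i["depth"]>0)
    for b in blobs(m,amin):
        zt=np.percentile(W[b][:,2],97); t=b&(W[...,2]>zt-.006); z=np.median(W[t][:,2])
        c=max(cv2.findContours(t.astype(np.uint8),cv2.RETR_EXTERNAL,cv2.CHAIN_APPROX_NONE)[0],key=cv2.contourArea)
        q=ray(i,c[:,0].astype(float),z)[:,:2]
        (cx,cy),(w,h),_=R=cv2.minAreaRect((q*1000).astype(np.float32))
        bx=cv2.boxPoints(R); e=bx[1]-bx[0]; f=bx[2]-bx[1]; L=e if np.hypot(*e)>np.hypot(*f) else f
        out.append(dict(z=z,c=np.array([cx,cy])/1000,size=sorted([w,h]),yaw=(np.arctan2(L[1],L[0]))%np.pi,
          sat=np.median(hsv[t][:,1]),px=c[:,0].mean(0),n=int(t.sum())))
    return out
def cork(i):
    W=world(i); hsv=cv2.cvtColor(i["pixels"],cv2.COLOR_RGB2HSV)
    m=(abs(W[...,2]-.02)<.008)&(W[...,0]>.5)&(W[...,0]<.85)&(hsv[...,2]>150)
    m=cv2.morphologyEx(m.astype(np.uint8),cv2.MORPH_CLOSE,np.ones((3,3)))
    out=[]
    for b in blobs(m,120):
        c=cv2.findContours(b.astype(np.uint8),cv2.RETR_EXTERNAL,cv2.CHAIN_APPROX_NONE)[0][0]
        out.append((np.array(cv2.minAreaRect(c)[0]),np.median(W[b][:,2]),int(b.sum())))
    return out
E
python3 - <<'E'
import pickle; from vis import *
np.set_printoptions(precision=4,suppress=True)
d=pickle.load(open("d0.pkl","rb"))
for n in d:
    print(n)
    for t in tops(d[n]): print(round(t["z"],4),t["c"],np.round(t["size"],0),round(t["yaw"],3),t["sat"],t["px"].round(),t["n"])
C={n:cork(d[n]) for n in d}
for n in d:
    for c in C[n]: print(n,c[0].round(1),c[1].round(4),c[2],ray(d[n],c[0],.02)[0])
for a in C["top"]:
    g=ray(d["top"],a[0],.02)[0]
    for b in C["scene"]:
        if np.hypot(*(ray(d["scene"],b[0],.02)[0]-g)[:2])<.03: print("tri",tri(d["top"],a[0],d["scene"],b[0]))
E
```

```text
scene
0.1265 [0.3927 0.316 ] [46. 95.] 1.614 3.0 [404. 121.] 352
0.1495 [0.4247 0.1372] [ 43. 113.] 1.788 3.0 [345. 135.] 500
0.1069 [0.3806 0.0069] [37. 85.] 2.573 136.0 [286. 149.] 317
0.1068 [ 0.4252 -0.1139] [43. 79.] 1.778 3.0 [242. 171.] 395
0.0901 [ 0.3684 -0.2947] [44. 68.] 1.257 3.0 [161. 177.] 335
0.1294 [0.6682 0.306 ] [42. 92.] 3.06 3.0 [468. 195.] 620
0.0901 [ 0.3916 -0.3989] [36. 73.] 0.28 138.0 [114. 195.] 343
0.0495 [0.486  0.0008] [28. 30.] 2.82 30.0 [298. 195.] 103
0.1069 [ 0.5571 -0.3536] [41. 79.] 1.467 136.0 [139. 240.] 624
0.0602 [ 0.6233 -0.2392] [60. 73.] 3.06 2.0 [207. 266.] 908
0.0616 [0.8787 0.3799] [ 2. 11.] 1.901 33.5 [558. 286.] 8
0.0575 [ 0.8221 -0.2007] [152. 209.] 1.572 9.0 [251. 358.] 10875
top
0.0586 [ 0.8147 -0.1991] [150. 207.] 1.581 12.0 [353.  79.] 2488
0.0729 [0.8688 0.4042] [ 8. 50.] 1.87 27.5 [137.  52.] 64
0.1304 [0.6602 0.3078] [40. 89.] 3.058 5.0 [164. 121.] 386
0.0609 [ 0.6163 -0.2389] [60. 70.] 3.074 5.0 [367. 148.] 378
0.108 [ 0.5524 -0.3527] [37. 79.] 1.441 148.0 [413. 170.] 255
0.0505 [0.4796 0.0026] [28. 28.] 0.024 17.0 [279. 196.] 67
0.1508 [0.4193 0.1377] [ 37. 108.] 1.775 5.0 [225. 215.] 421
0.1087 [ 0.4202 -0.1153] [36. 73.] 1.78 6.0 [322. 217.] 209
0.1083 [0.3758 0.0073] [36. 77.] 2.577 128.0 [275. 234.] 230
0.1283 [0.3862 0.3163] [34. 91.] 1.595 6.0 [156. 227.] 298
0.0912 [ 0.3863 -0.3991] [37. 65.] 0.267 244.0 [428. 233.] 220
0.0912 [ 0.3626 -0.2941] [36. 66.] 1.273 7.0 [388. 241.] 215
scene [393.9 239.4] 0.0201 1137 [0.6544 0.1657 0.02  ]
scene [310.9 256.4] 0.0202 579 [ 0.64   -0.0245  0.02  ]
scene [255.  267.1] 0.0204 592 [ 0.629  -0.1449  0.02  ]
top [220.1 135.5] 0.0202 833 [0.6514 0.1755 0.02  ]
top [290.1 142.5] 0.0203 380 [ 0.6362 -0.0247  0.02  ]
top [331.7 147. ] 0.0201 366 [ 0.6262 -0.1439  0.02  ]
tri [0.6512 0.1735 0.0136]
tri [ 0.6372 -0.0242  0.0162]
tri [ 0.6268 -0.1443  0.0167]
```

```bash
cat > marks.py <<'E'
import pickle; from vis import *
np.set_printoptions(precision=4,suppress=True)
d=pickle.load(open("d0.pkl","rb")); M={}
for n in d:
    i=d[n]; W=world(i); hsv=cv2.cvtColor(i["pixels"],cv2.COLOR_RGB2HSV)
    m=(abs(W[...,2]-.02)<.005)&(W[...,0]>.58)&(W[...,0]<.7)&(abs(W[...,1])<.275)&(hsv[...,2]>150)
    m=cv2.morphologyEx(m.astype(np.uint8),cv2.MORPH_OPEN,np.ones((5,5)))
    M[n]=[]
    for b in blobs(m,100):
        c=cv2.findContours(b.astype(np.uint8),cv2.RETR_EXTERNAL,cv2.CHAIN_APPROX_NONE)[0][0][:,0].astype(float)
        (x,y),s,a=cv2.minAreaRect((ray(i,c,.0202)[:,:2]*1000).astype(np.float32)); M[n].append((x,y)); print(n,x,y,s,a)
E
python3 marks.py
```

```text
scene 657.3341674804688 214.63092041015625 (71.95223999023438, 47.94065475463867) 86.5093002319336
scene 647.6437377929688 96.7830810546875 (71.11675262451172, 47.2672004699707) 85.15767669677734
scene 638.841552734375 -25.15216064453125 (67.41265106201172, 49.500831604003906) 84.51814270019531
scene 628.5232543945312 -145.55661010742188 (66.58439636230469, 47.4359130859375) 86.59197235107422
top 657.0535278320312 214.57867431640625 (69.31129455566406, 42.38899230957031) 79.98955535888672
top 642.103515625 82.74740600585938 (31.74371337890625, 37.21650695800781) 1.4206159114837646
top 634.8650512695312 -33.107276916503906 (23.074831008911133, 40.002777099609375) 1.4131234884262085
top 624.6539916992188 -144.6559600830078 (43.23235321044922, 57.006587982177734) 1.4173256158828735
```

```bash
cat > job.py <<'E'
import numpy as np, pickle
from cell import r, optics
CENTRE=np.array([.6419,.0356]); ROW=np.array([.0794,.9968]); PSI=-.0795
mark=lambda k: CENTRE+ROW*.12*(k-2.5)
# name: top-face centre, closing angle, measured height, mark
B=dict(a6=((.420,.1375),1.775-np.pi/2,.151,4),b7=((.387,.316),1.60-np.pi/2,.1285,3),
       a7=((.421,-.115),1.78-np.pi/2,.1085,2),b8=((.3635,-.294),1.268-np.pi/2,.0912,1))
quat=lambda psi:[np.cos((psi+np.pi/2)/2),np.sin((psi+np.pi/2)/2),0,0]
def go(name):
    c,psi,h,k=B[name]; zg=h-.025+.003; up=.215+zg; m=mark(k)
    p=r.current_tool_pos()
    if p[2]<.25: r.move_linear([p[0],p[1],.25])
    r.set_gripper(.68,40); r.move_to([*c,max(h+.09,.2)],quat(psi)); r.move_linear([*c,zg],vel=.12)
    r.set_gripper(0,40); w=r.current_opening(); f0=r.current_contact_force()
    r.move_linear([*c,up],vel=.2)
    print(name,"opening",round(w,3),round(r.current_opening(),3),"lift force",np.round(np.array(r.current_contact_force())-f0,2),r.current_t())
    r.move_linear([*m,up],quat(PSI),vel=.2)
    r.move_linear([*m,zg+.035],vel=.2); r.move_linear([*m,zg+.0212],vel=.03)
    print("down",np.round(r.current_contact_force(),2),np.round(r.current_tool_pos(),4))
    r.set_gripper(.68); r.sleep(.2); r.move_linear([*m,max(.25,zg+.12)],vel=.15)
    print("done",mark(k).round(4),r.current_t())
E
python3 - <<'E'
from job import *; go("a6")
i={n:optics.get_image(n) for n in("scene","top")}; pickle.dump(i,open("d1.pkl","wb"))
import cv2; cv2.imwrite("pics/s1.png",i["scene"]["pixels"][:,:,::-1])
from vis import tops
for n in i:
    for t in tops(i[n]):
        if .14<t["z"]<.3: print(n,t["z"],t["c"],t["size"],t["yaw"],t["px"])
E
```

```text
a6 opening 0.421 0.421 lift force [-0.6   0.01 -8.88] 5.5833
down [-0.28 -0.51 -3.54] [0.6561 0.215  0.1501]
done [0.6562 0.215 ] 10.0
```

View pics/s1.png

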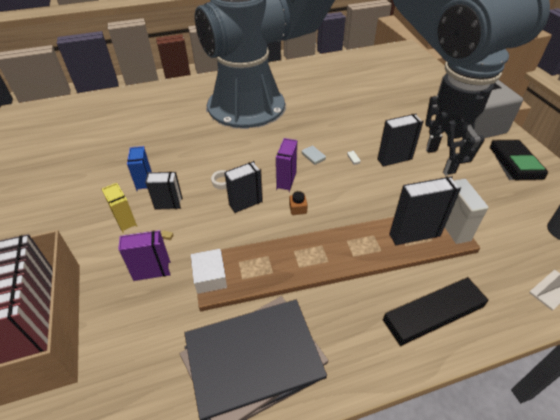

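A6 stands upright on mark 4 (about 422,212 in the scene view), and nothing else has moved. I'll carry on with the other three.

```bash
python3 - <<'E'
from job import *; go("b7"); go("a7"); go("b8")
p=r.current_tool_pos(); r.move_to([.30,-.42,.33],quat(-.6))
i={n:optics.get_image(n) for n in("scene","top")}; pickle.dump(i,open("d2.pkl","wb"))
import cv2
for n in i: cv2.imwrite(f"pics/{n}2.png",i[n]["pixels"][:,:,::-1])
from vis import tops
for n in i:
    for t in tops(i[n]): print(n,round(t["z"],4),t["c"].round(4),np.round(t["size"]),round(t["yaw"],3),t["px"].round())
print([mark(k).round(4) for k in (1,2,3,4)],r.current_t())
E
```

```text
b7 opening 0.416 0.42 lift force [-1.4   1.13 -8.6 ] 14.3167
down [ 0.39 -0.6  -2.72] [0.6466 0.0954 0.1276]
done [0.6467 0.0954] 19.3417
a7 opening 0.413 0.414 lift force [ 0.66  0.12 -6.12] 23.6333
down [ 0.66  0.16 -0.73] [ 0.6371 -0.0242  0.1076]
done [ 0.6371 -0.0242] 28.2667
b8 opening 0.417 0.417 lift force [-0.04 -1.56 -5.17] 32.9583
down [-0.34  0.54 -1.07] [ 0.6276 -0.1438  0.0903]
done [ 0.6276 -0.1438] 38.05
scene 0.4799 [ 0.3382 -0.4235] [33. 68.] 1.239 [28.  3.]
scene 0.1068 [0.3797 0.0078] [37. 83.] 2.562 [286. 149.]
scene 0.1691 [0.6577 0.2137] [ 43. 114.] 1.506 [431. 187.]
scene 0.0901 [ 0.3911 -0.3993] [36. 72.] 0.289 [114. 195.]
scene 0.0498 [0.4862 0.0007] [28. 30.] 2.808 [298. 195.]
scene 0.1265 [ 0.6387 -0.0227] [41. 79.] 1.51 [314. 223.]
scene 0.1069 [ 0.5571 -0.3536] [41. 79.] 1.46 [140. 240.]
scene 0.1096 [ 0.6282 -0.1431] [41. 66.] 1.5 [254. 240.]
scene 0.0601 [ 0.623  -0.2392] [60. 73.] 3.058 [207. 266.]
scene 0.0606 [0.8778 0.3806] [ 3. 11.] 1.902 [558. 286.]
scene 0.0575 [ 0.8219 -0.2007] [151. 209.] 1.572 [250. 358.]
top 0.0585 [ 0.8146 -0.1991] [151. 207.] 1.581 [354.  77.]
top 0.0723 [0.864  0.4211] [ 9. 88.] 1.848 [131.  53.]
top 0.1701 [0.6525 0.2146] [ 37. 109.] 1.495 [195. 122.]
top 0.1477 [0.6429 0.0959] [36. 92.] 1.489 [243. 129.]
top 0.1277 [ 0.6334 -0.0234] [36. 76.] 1.495 [289. 135.]
top 0.1111 [ 0.6233 -0.1432] [37. 65.] 1.484 [335. 141.]
top 0.0611 [ 0.6162 -0.2388] [60. 70.] 3.067 [367. 150.]
top 0.1079 [ 0.5527 -0.3528] [37. 79.] 1.445 [412. 170.]
top 0.0499 [0.4797 0.0026] [27. 28.] 0.809 [279. 196.]
top 0.1083 [0.3758 0.0073] [36. 77.] 2.579 [274. 235.]
top 0.0915 [ 0.3859 -0.3988] [38. 64.] 0.267 [429. 234.]
top 0.6391 [ 0.3065 -0.3296] [18. 52.] 2.103 [492. 281.]
[array([ 0.6276, -0.1438]), array([ 0.6371, -0.0242]), array([0.6467, 0.0954]), array([0.6562, 0.215 ])] 39.75
```

View pics/scene2.png

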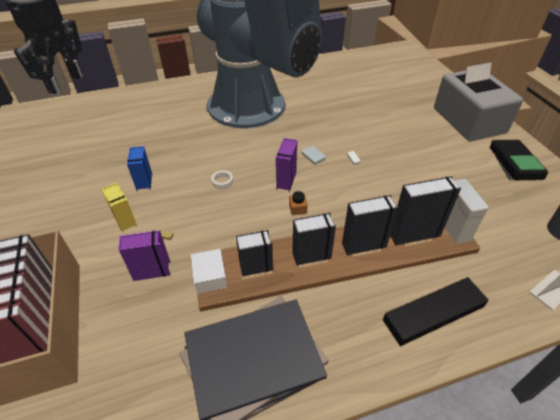

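View pics/top2.png

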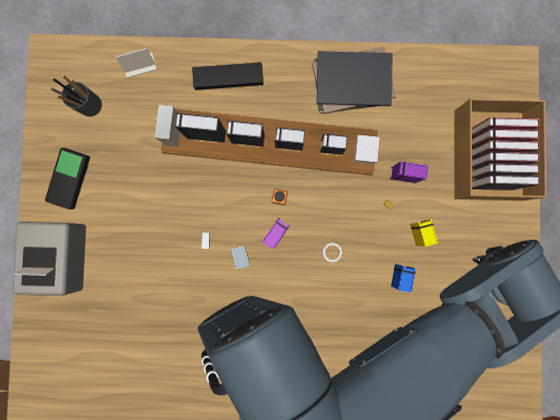

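All four books stand upright in order: scene tops run from (431,187) at the bookend to (254,240), each within about 4 mm of its mark. The top camera still sees the ink bottle at its starting place.

```bash
python3 -c "
from cell import r
print(r.hand_in())"
```

```text
the job is handed in; nothing more can be done
None
```

The job is handed in: the four notebooks stand upright on marks 4 to 1, tallest beside the bookend, each measured within about 4 mm of its mark's centre, and the ink bottle has not moved; the hand-in call returned no verdict.

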